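# Spread the snap ring over the trap's axle stub and hold it at the groove

### The job

Take the snap-ring pliers, which carry the ring on their tips, out of the holster, squeeze their handles all the way so that the ring is fully spread, and slide the ring level down over the upright axle stub of the trap until it lies at the groove, on or just above the washer, without bearing down hard. Finish while still holding the pliers there, handles fully squeezed and ring spread round the stub, so that the fitter can check the fit before it is let snap in. Leave the canister, float ball, pipe cap and gland nut where they are.

Things in the scene. Friction and masses are not known exactly. Their poses are not given: they have to be found in the camera images.
- pliers: Steel snap-ring pliers, upright in the holster, handles up, ring on the tips below; 152 mm tall, about 0.3 kg. Origin: level with the ring's underside, straight below the middle between the handles; z up, y from handle to handle, x level from the handles towards the ring's centre. Jaws within x +-4 mm; a clip on the back (x -23.5 to -9.5, y +-15 mm, from 12 mm up) sits in the holster's pocket.
- ring_center (a point): Centre of the spread ring's bore, fixed in the pliers: x = 29 mm, 1.5 mm above the pliers' origin; axes as the pliers. The dark steel C-shaped ring is 3 mm thick, 4.5 mm broad, open towards the handles and stays on the tips. Bore 36 mm released, passes 43 mm spread. Tip bars 3.5 to 8.5 mm up run forward to x = 28 mm, at y = +-18 mm released, +-26 mm spread.
- handle_grip (a point): Middle between the handles at gripping height, 130 mm above the pliers' origin; axes as the pliers. Two rubber handles, 14 mm wide along x, 77 to 152 mm up; grip from above closing along y. Here 55 mm over their outer faces released (splayed), 33 mm fully squeezed, then upright and parallel against a stop. Full squeeze needs about 8 N a finger; grip with 25 N or more.
- grip_left (a joint): Squeeze of the handles (rad, each; both move alike, the middle stays put): 0 released, ring too small for the stub; 0.155 at the stop, ring fully spread. A spring returns it to 0 when let go.
- holster: Fixed grey plastic holster, now left, now right of the robot: base plate 125 x 100 mm, 20 mm thick, on which the ring rests, and a pocket up to 65 mm above the table that takes the pliers' clip. Origin at the table below the pliers' origin, same axes. The pliers come out straight upwards after 45 mm of lift.
- trap: Fixed blue cast steam trap, 164 x 100 mm, with an upright bright steel axle stub, 38 mm diameter, in its middle. Origin at the table on the stub's axis, z up. Boss of 64 mm diameter up to 89 mm; brass washer of 56 mm diameter with its face at 95 mm; right on it the groove (6 mm wide, 35 mm diameter); stub top at 123 mm, the last 5 mm tapering to 31 mm. Nothing else is above the washer.
- groove (a point): On the stub's axis at mid height of the groove, 98 mm above the table, 3 mm above the washer's face.
- stub_top (a point): Centre of the stub's top end, 123 mm above the table.
- canister: Brass screw-top canister, 68 mm diameter, 102 mm high, origin under its centre. Leave alone.
- float_ball: Chrome float ball of 64 mm on a 120 mm flat-ended arm, lying on the table; origin at the table under the ball. Leave alone.
- pipe_cap: Iron pipe cap, 56 mm diameter, 45 mm high, origin under its centre. Leave alone.
- gland_nut: Bronze hexagon gland nut, 46 mm over corners, 30 mm high, origin under its centre. Leave alone.
Mind the look-alikes: they are no part of the job. What is shaped like the pliers but green or pink is not meant. Leave any purple look-alike of the holster alone.

How it is judged (in metres and radians):
On the way, in this order (a step that is already met when the one before it is completed fails the run):
1. the pliers are lifted clear of the holster (z of ring_center in the frame of holster above 0.068 m and contact force between the fingers and pliers above 2 N and contact force between pliers and holster below 0.1 N), for 0.1 s.
2. the spread ring is over the end of the stub, above the groove (horizontal distance between ring_center and stub_top below 0.008 m and z of ring_center in the frame of groove above 0.006 m and value of joint grip_left above 0.12 rad), for 0.05 s.
At the end, for the whole second after the job is handed in: The gripper holds the pliers (over 4 N), handles squeezed past 0.13 rad; ring round the stub, centre within 5 mm of its axis and 4.5 mm of the groove's mid height; pliers within 0.12 rad of upright, still, clear of the holster, pressing on the trap with under 25 N (horizontal distance between ring_center and groove below 0.005 m and z of ring_center in the frame of groove between -0.0045 and 0.0045 m and angle between pliers's own z axis and vertical below 0.12 rad and value of joint grip_left above 0.13 rad and contact force between the fingers and pliers above 4 N and contact force between pliers and trap below 25 N and contact force between pliers and holster below 0.1 N and linear speed of pliers below 0.02 m/s); the arm keeps its last pose, push and grip.
It fails at once if canister was moved more than 3 cm (distance of canister from where it was at the start of the episode above 0.03 m).
It fails at once if float ball was moved more than 3 cm (distance of float_ball from where it was at the start of the episode above 0.03 m).
It fails at once if pipe cap was moved more than 3 cm (distance of pipe_cap from where it was at the start of the episode above 0.03 m).
It fails at once if gland nut was moved more than 3 cm (distance of gland_nut from where it was at the start of the episode above 0.03 m).
It fails at once if the pliers were rammed into the trap with more than 80 N (contact force between pliers and trap above 80 N).
It also fails if it takes over 35 s, if anything falls off the work surface, if the arm or the gripper's body presses on something with over 40 N, if the wrist force passes 120 N, or if a joint passes its speed limit or range.

### The arm

A 7-joint arm with a two-finger parallel gripper is mounted at the origin on the work surface. World frame = base frame: x ahead of the robot, y to its left, z up, the work surface at z = 0. Lengths are in mm, angles in rad, forces in N, time in s.
With the tool pointing down it reaches from about 400 to 875 mm from the base axis. Payload 4.4 kg.
Tool frame: the origin (TCP) lies at the very end of the fingers, on their centre line; the grasp point (between the pads) lies 19 mm behind it; z points along the fingers, x is the direction in which the jaws open and shut, and the axes are right-handed (so a half turn about z gives the same grasp; the last joint's range is limited). The gripper opens to 85 mm and grips with 20 to 120 N. Pads are 22 mm wide; open, the fingers measure 114 mm over their backs; the gripper's body (76 mm by 85 mm) begins 54 mm behind the grasp point. The pads swing forward as they close: fully open they stand 13 mm farther back than shut.
Start: joints at [-1.168, 0.628, 0.038, 1.517, -0.027, 0.996, -0.02], TCP at [293.66, 579.898, 231.313] pointing down, gripper open.
Joint ranges: [-3.06, 3.06], [-0.37, 2.12], [-1.25, 1.32], [0.18, 2.47], [-1.1, 4.24], [0.23, 1.98], [-2.94, 2.94]. Speed limits (rad/s): [2.57, 2.57, 3.14, 3.14, 3.14, 3.14, 3.14].

### API

Orientations are given as [roll, pitch, yaw] about the fixed x, y, z axes, in that order (R = Rz(yaw) Ry(pitch) Rx(roll)).
In Python, from cell import telemetry, get_image, get_calibration, ctrl gives the robot as it stands. The module is installed in compiled form; this text tells all that it offers.
- The arm moves only by the tool arm_command, never from a script. Its arguments are lists of equal length, an entry for each row: "rot": the turn, a rotation vector about the world's x, y, z in degrees, a list of three; "slide": the shift along the world's x, y, z in mm, a list of three; "gripper": the finger opening in mm, from 0 to 85.4. A call has 1 to 5 rows; each row shifts and turns the pose as measured when the row begins; what a row does not reach is not made up. A row lasts 1/12 s, in which the tool goes at most 41.7 mm and 7.16 degrees, less where a joint would pass 70% of its speed; a pose out of reach is approached as far as the arm can. A call with a gripper value outside its range is refused whole. The fingers move at their own pace and stop on an object; the grip force is fixed at half the most. Time passes only in rows, so rows that do not move let the fingers close. It gives the time, the measured TCP pose, the force and the opening at its end, in the units of the state.
- telemetry.read_state(): the state, without advancing time (a new reading comes with each control period).
- get_image(name): name is "scene" or "top"; returns (picture, depth): 480x640x3 uint8, red, green, blue; 480x640 float32, mm along the optical axis (not along the pixel's ray), 0 where there is no reading.
- get_calibration(name): a dict with "fx", "fy", "cx", "cy" (pixels), "xyz" and "attitude" of the camera in the world. Camera axes: x right, y up, looking along -z (the intrinsics and any distortion apply to the point x, -y, -z); pixel columns grow to the right and rows downward; lengths in mm; the calibration is good to about 2 mm. A picture is of the moment at which its call begins. get_calibration takes no time and is no camera call.
- ctrl.finish_job(): hands the job in, once; it reports no verdict.
The state is a dict: "clock": time; "qpos": joint angles; "qd": joint speeds; "tau": joint torques, N m; "eef_pos": TCP position; "tool_rot": TCP orientation; "force": force on the tool from outside, world axes, zero at the start; "torque": the same for the moment, N m; "width": finger opening in mm.
Only numpy, scipy, OpenCV 4.12 (cv2) and the standard library are available. Lean on these libraries where they do the work, as an engineer would, in place of code of your own. Each camera call takes 0.05 s, during which the arm holds its last target.

## Working session

There is one attempt and no reset: what is moved stays moved. The work goes in short steps, Python scripts to look and compute and a tool call to move; the robot and the scene stay as the last step left them, time stands still between calls to the robot, and variables do not carry over. Pictures are saved under pics/ and viewed, and the job is handed in when it is done.

Besides the shell and the picture viewer there is one more tool, called after "Call:" by a JSON object that holds its "fn" and its "kwargs". arm_command: Moves the arm, as the interface text tells. Its arguments: {"type":"object","properties":{"rot":{"type":"array"},"slide":{"type":"array"},"gripper":{"type":"array"}},"required":["rot","slide","gripper"]}

```bash
ls; mkdir -p pics; python3 - <<'E'
from cell import telemetry, get_image, get_calibration
import cv2,numpy as np
print(telemetry.read_state())
for n in("scene","top"):
    print(n,get_calibration(n))
    im,d=get_image(n); cv2.imwrite(f"pics/{n}0.png",im[:,:,::-1]); np.save(f"pics/{n}0_d.npy",d); 
E
```

```text
pics
{'clock': 0.0, 'qpos': array([-1.1678137 ,  0.62935263,  0.03841874,  1.51834877, -0.02699187,
        0.9963007 , -0.01998829]), 'qd': array([ 0.00018276, -0.0013802 ,  0.00079285,  0.00096711,  0.00049283,
       -0.0004651 , -0.00016341]), 'tau': array([ 5.38365439e-04, -5.63408375e+01,  1.22680720e+00, -1.93446225e+01,
        1.11327539e-02,  1.05422043e-02, -1.77146029e-05]), 'eef_pos': array([293.3556596 , 579.34573217, 230.39060473]), 'tool_rot': array([3.14157454e+00, 1.89203962e-03, 1.10204903e+00]), 'force': array([0.47277549, 0.48243978, 0.03884983]), 'torque': array([-0.02215678,  0.01504803,  0.0623803 ]), 'width': 85.65588572692774}
scene {'fx': 489.0158703116271, 'fy': 489.0158703116271, 'cx': 320.83142962152755, 'cy': 242.01862452243458, 'xyz': array([1208.79730436, -236.88350474,  826.79869054]), 'attitude': array([0.75871277, 0.01566126, 1.28735935])}
top {'fx': 565.1150058808194, 'fy': 565.1150058808194, 'cx': 318.27287207756046, 'cy': 233.6073598554552, 'xyz': array([ 498.12845205,  -82.6683142 , 1101.74394095]), 'attitude': array([ 0.03631968,  0.0115616 , -1.55334024])}
```

View pics/scene0.png

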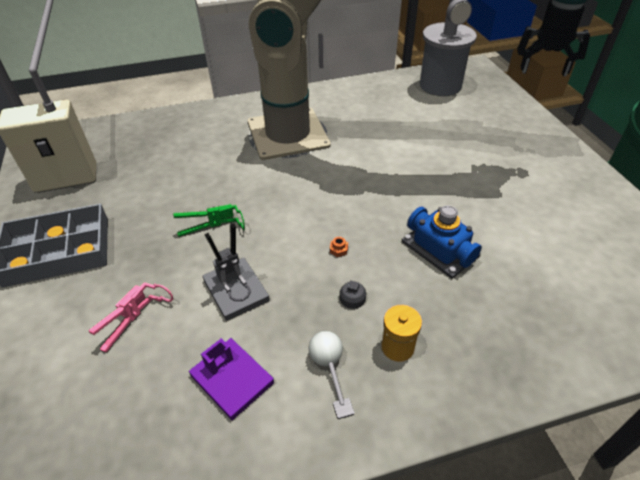

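View pics/top0.png

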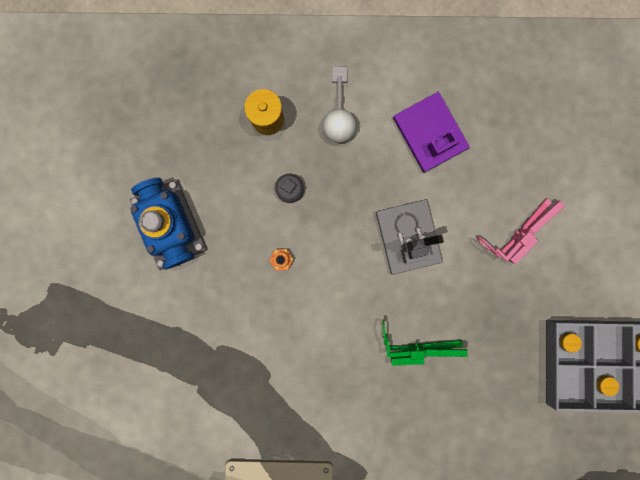

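The arm is out of the top view. Candidates:
- **Pliers, top view:** steel with black handles in the grey holster (410,237), green (425,350), pink (520,235).
- **Holsters, top view:** grey (410,237), purple (430,130).

The steel pliers in the grey holster fit the description. In the scene view they are at (230,260). The trap is at (157,222) top and (445,230) scene. I'll confirm with an enlarged crop.

```bash
cat > h.py <<'E'
import numpy as np,cv2
from scipy.spatial.transform import Rotation as R
from cell import telemetry,get_image,get_calibration
def cam(n):
    c=get_calibration(n); return c,R.from_euler('xyz',c['attitude']).as_matrix()
def ray(n,u,v):
    c,M=cam(n); d=np.array([(u-c['cx'])/c['fx'],-(v-c['cy'])/c['fy'],-1.]); return c['xyz'],M@d
def plane(n,u,v,z):
    o,d=ray(n,u,v); return o+d*(z-o[2])/d[2]
def dep(n,u,v,D):
    o,d=ray(n,u,v); return o+d*D
def cloud(n,D):
    c,M=cam(n); v,u=np.mgrid[:480,:640]
    d=np.stack([(u-c['cx'])/c['fx'],-(v-c['cy'])/c['fy'],-np.ones(u.shape)],-1)
    P=c['xyz']+(d*D[...,None])@M.T; P[D==0]=np.nan; return P
def proj(n,p):
    c,M=cam(n); q=M.T@(np.asarray(p,float)-c['xyz']); return c['cx']-c['fx']*q[0]/q[2], c['cy']+c['fy']*q[1]/q[2]
def tri(u1,u2):
    o1,d1=ray('top',*u1);o2,d2=ray('scene',*u2)
    d1=d1/np.linalg.norm(d1);d2=d2/np.linalg.norm(d2)
    t=np.linalg.lstsq(np.stack([d1,-d2],1),o2-o1,rcond=None)[0]
    a=o1+t[0]*d1;b=o2+t[1]*d2
    return (a+b)/2,np.linalg.norm(a-b)
E
python3 - <<'E'
from h import *
a=cv2.imread('pics/top0.png')[190:285,365:460]; b=cv2.imread('pics/scene0.png')[195:325,180:290]
a=cv2.resize(a,(400,400),interpolation=cv2.INTER_CUBIC);b=cv2.resize(b,(400,int(130*400/110)),interpolation=cv2.INTER_CUBIC)
o=np.zeros((480,800,3),np.uint8);o[:400,:400]=a;o[:b.shape[0],400:]=b;cv2.imwrite('pics/crop1.png',o)
for n in('top','scene'):
    P=cloud(n,np.load(f'pics/{n}0_d.npy'))
    ok=np.isfinite(P[...,2]);print(n,ok.mean())
    im=cv2.imread(f'pics/{n}0.png')
    for nm,(u,v) in dict(top=dict(table=(320,200),stub=(151,219),plate=(400,262)),scene=dict(table=(300,260),stub=(448,213),plate=(245,300)))[n].items(): print(nm,P[v,u].round(1))
E
```

```text
top 0.996044921875
table [603.6 -71.5   1.6]
stub [554.2 222.3 118.3]
plate [ 485.7 -226.1   22.1]
scene 0.99591796875
table [491.3 -90.4  -1.2]
stub [558.9 219.4 118.5]
plate [ 582.5 -229.5   20.1]
```

View pics/crop1.png

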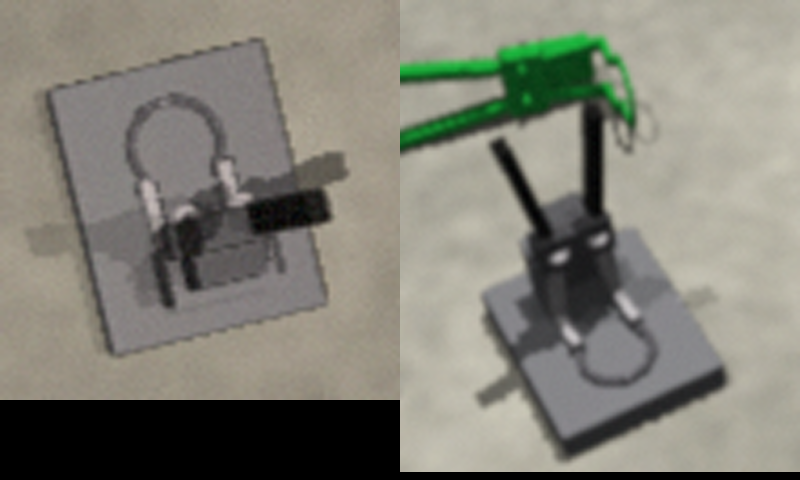

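The crop confirms it: black handles point up out of the grey holster, with the dark C-ring lying in front of them. In the top view the ring centre is near (407,224). Next I'll measure.

```bash
python3 - <<'E'
from h import *
for n in('top','scene'):
    D=np.load(f'pics/{n}0_d.npy');P=cloud(n,D); im=cv2.imread(f'pics/{n}0.png');hsv=cv2.cvtColor(im,cv2.COLOR_BGR2HSV)
    x,y,z=P[...,0],P[...,1],P[...,2]
    reg=(abs(x-540)<110)&(abs(y+235)<110)
    m=reg&(z>13)&(z<27)&(hsv[...,1]<90)
    mm=m.astype(np.uint8); k,l,s,c=cv2.connectedComponentsWithStats(mm); i=1+np.argmax(s[1:,4]); q=l==i
    pts=P[q][:,:2].astype(np.float32); print(n,'plate z',np.median(P[q][:,2]),cv2.minAreaRect(pts),s[i])
    for lo,hi in((85,105),(105,125),(125,145),(145,155),(155,165),(165,180)):
        m=reg&(z>lo)&(z<=hi)
        if m.sum()<3: print(lo,hi,m.sum());continue
        vv,uu=np.nonzero(m); pp=P[m]
        mid=np.median(pp[:,1]); 
        k,l,s,c=cv2.connectedComponentsWithStats(m.astype(np.uint8))
        for j in range(1,k):
            if s[j,4]>4: print(lo,hi,s[j],P[l==j].mean(0).round(1),P[l==j].min(0).round(1),P[l==j].max(0).round(1))
    # stub
    reg=(abs(x-555)<40)&(abs(y-220)<40)
    m=reg&(z>116)
    pts=P[m]; print('stub',m.sum(),pts.mean(0),pts[:,2].max(),cv2.minEnclosingCircle(pts[:,:2].astype(np.float32)))
    m=reg&(z>119); pts=P[m]
    if len(pts):print('stubtop',len(pts),np.median(pts,0),np.nonzero(m)[1].mean(),np.nonzero(m)[0].mean())
    m=(abs(x-555)<60)&(abs(y-220)<60)&(hsv[...,0]>10)&(hsv[...,0]<35)&(hsv[...,1]>120)&(z>50)
    k,l,s,c=cv2.connectedComponentsWithStats(m.astype(np.uint8));i=1+np.argmax(s[1:,4])
    pts=P[l==i];print('washer',s[i],np.median(pts[:,2]),cv2.minEnclosingCircle(pts[:,:2].astype(np.float32)))
a=cv2.imread('pics/top0.png')[185:260,115:195]; b=cv2.imread('pics/scene0.png')[195:275,400:480]
o=np.hstack([cv2.resize(a,(400,375),interpolation=2),cv2.resize(b,(375,375),interpolation=2)]);cv2.imwrite('pics/crop2.png',o)
E
```

```text
top plate z 19.78039305068046 ((534.9784545898438, -243.58084106445312), (125.2397689819336, 100.91802978515625), 14.69742488861084) [ 377  199   66   75 2689]
85 105 [411 237  20  21 265] [ 511.8 -251.    93.1] [ 495.7 -270.1   85.1] [ 532.  -236.   104.5]
85 105 [404 243   5   9  24] [ 513.  -227.2   91.2] [ 506.3 -231.    85.7] [ 520.6 -223.9   94.2]
105 125 [425 237   5   9  30] [ 524.3 -260.3  115.6] [ 517.3 -263.   105.5] [ 531.1 -257.8  125. ]
125 145 [429 236   5   9  29] [ 524.5 -263.2  134.6] [ 518.6 -266.3  126.1] [ 532.2 -261.2  145. ]
145 155 [432 236   5   8  18] [ 525.2 -265.3  148.9] [ 520.  -268.6  145.2] [ 531.9 -263.   154.3]
155 165 [434 235   5   9  20] [ 526.5 -266.8  159.9] [ 519.9 -269.8  155.5] [ 533.1 -264.3  164.4]
165 180 [437 235   7   9  50] [ 526.7 -271.6  170.2] [ 519.7 -277.1  165.8] [ 533.  -267.3  173.3]
165 180 [407 242   7   9  46] [ 514.1 -222.2  169.8] [ 507.4 -227.2  167. ] [ 520.6 -217.3  173.9]
stub 333 [551.49378362 222.78694874 119.12986586] 126.30073501241145 ((551.5394287109375, 222.8719940185547), 19.31379508972168)
stubtop 161 [551.9662
[... 1054 characters left out ...]
  6  25] [ 520.4 -224.8  159.7] [ 514.8 -229.7  155.1] [ 523.8 -219.3  164.2]
155 165 [207 239   6   5  19] [ 533.8 -270.9  159.6] [ 531.3 -275.3  155.3] [ 536.  -266.4  164.4]
165 180 [230 223   6   8  32] [ 517.5 -223.2  169.2] [ 507.8 -227.7  165.1] [ 523.1 -218.2  172.9]
165 180 [204 233   7   7  32] [ 530.5 -272.9  169.7] [ 521.1 -278.2  165.4] [ 536.4 -268.1  173.2]
stub 169 [555.98475507 221.70638293 118.55246903] 124.25491467141205 ((554.22412109375, 221.3218994140625), 19.90772247314453)
stubtop 55 [563.03813987 217.48600941 120.66575599] 448.09090909090907 212.54545454545453
washer [434 212  26  17 187] 94.51867627804575 ((555.1519775390625, 221.55111694335938), 28.494779586791992)
```

View pics/crop2.png

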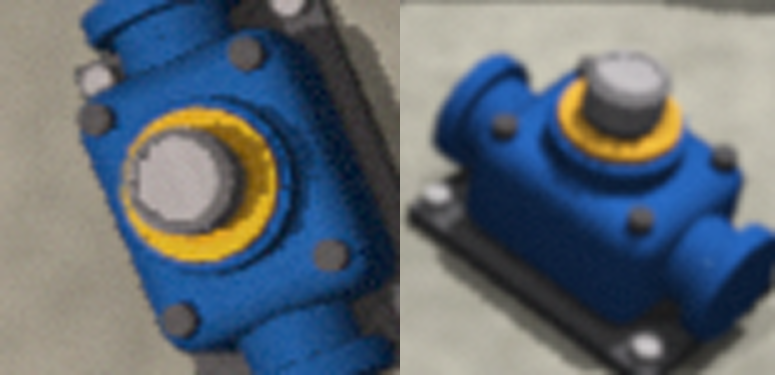

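The stub and washer axis is at about (551.5, 222.9) from top and (554, 221.5) from scene. The handle tops give a midpoint near (520.4, -247) and a pliers yaw of about 14.5°. I'll take the gripper to yaw -75.5° above the handles.

Call:
{"fn": "arm_command", "kwargs": {"rot": [[0, 0, -5.8], [0, 0, -5.8], [0, 0, -5.8], [0, 0, -5.8], [0, 0, -5.8]], "slide": [[9.5, -34.4, 0], [9.5, -34.4, 2], [9.5, -34.4, 2], [9.5, -34.4, 2], [9.5, -34.4, 2]], "gripper": [85, 85, 85, 85, 85]}}

```text
clock: 0.52
eef_pos: [334.7, 409.2, 234.6]
tool_rot: [-3.136, 0.002, 0.589]
force: [0.8, -0.3, 0.2]
width: 85.0
```

Call:
{"fn": "arm_command", "kwargs": {"rot": [[0, 0, -5.8], [0, 0, -5.8], [0, 0, -5.8], [0, 0, -5.8], [0, 0, -5.8]], "slide": [[9.5, -34.4, 0], [9.5, -34.4, 2], [9.5, -34.4, 2], [9.5, -34.4, 2], [9.5, -34.4, 2]], "gripper": [85, 85, 85, 85, 85]}}

```text
clock: 0.93
eef_pos: [381.6, 227.9, 242.1]
tool_rot: [-3.136, 0.005, 0.059]
force: [0.7, 0.2, -1.3]
width: 84.9
```

Call:
{"fn": "arm_command", "kwargs": {"rot": [[0, 0, -5.6], [0, 0, -5.6], [0, 0, -5.6], [0, 0, -5.6], [0, 0, -5.6]], "slide": [[10, -34, 0], [10, -34, 0], [10, -34, 0], [10, -34, 0], [10, -34, 0]], "gripper": [85, 85, 85, 85, 85]}}

```text
clock: 1.35
eef_pos: [431.2, 49.5, 242.5]
tool_rot: [-3.135, 0.005, -0.454]
force: [0.3, -0.0, 0.1]
width: 85.2
```

Call:
{"fn": "arm_command", "kwargs": {"rot": [[0, 0, -5.6], [0, 0, -5.6], [0, 0, -5.6], [0, 0, -5.6], [0, 0, -5.6]], "slide": [[10, -34, 0], [10, -34, 0], [10, -34, 0], [10, -34, 0], [10, -34, 0]], "gripper": [85, 85, 85, 85, 85]}}

```text
clock: 1.77
eef_pos: [481.0, -128.6, 242.3]
tool_rot: [-3.134, 0.007, -0.966]
force: [0.9, 0.4, -0.2]
width: 85.0
```

Call:
{"fn": "arm_command", "kwargs": {"rot": [[0, 0, -5], [0, 0, -5], [0, 0, -5], [0, 0, -4], [0, 0, 0]], "slide": [[10, -30, 0], [10, -30, 0], [10, -28, 0], [7, -22, 0], [0, 0, 0]], "gripper": [85, 85, 85, 85, 85]}}

```text
clock: 2.18
eef_pos: [518.3, -252.9, 241.3]
tool_rot: [-3.137, 0.001, -1.327]
force: [-0.6, -0.4, 0.3]
width: 85.0
```

```bash
python3 - <<'E'
from h import *
s=telemetry.read_state();print(s['eef_pos'],s['tool_rot'],s['qpos'].round(2))
ims=[]
for n in("scene","top"):
    im,d=get_image(n); im=im[:,:,::-1]; cv2.imwrite(f"pics/{n}1.png",im); np.save(f"pics/{n}1_d.npy",d)
    u,v=proj(n,[525,-247,150]);u=int(u);v=int(v);print(n,u,v); ims.append(cv2.resize(im[v-60:v+60,u-60:u+60],(400,400),interpolation=2))
cv2.imwrite('pics/c1.png',np.hstack(ims))
E
```

```text
[ 518.30851321 -252.85040226  241.33838493] [-3.13684119e+00  1.21370267e-03 -1.32742272e+00] [-0.04  0.61  0.73  1.73 -0.48  0.99 -0.46]
scene 222 238
top 422 239
```

View pics/c1.png

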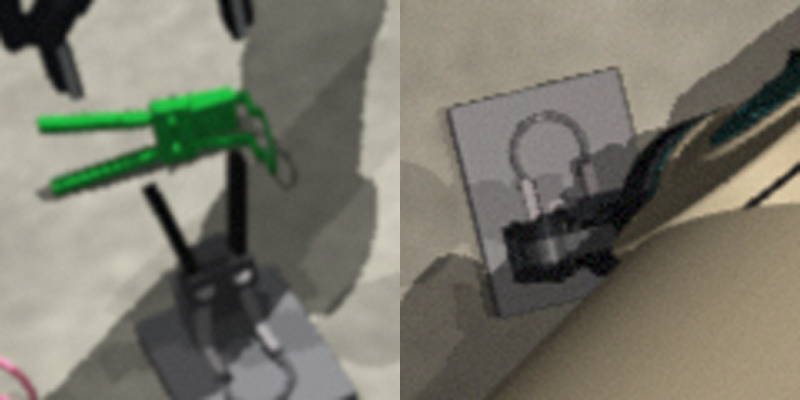

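The view shows the gripper above the handles, with its fingertips at crop (75,95) and (240,35). I'll check camera against arm on the fingertips.

```bash
python3 - <<'E'
from h import *
P=cloud('scene',np.load('pics/scene1_d.npy'));x,y,z=P[...,0],P[...,1],P[...,2]
def comps(m):
    k,l,s,c=cv2.connectedComponentsWithStats(m.astype(np.uint8))
    for j in range(1,k):
        if s[j,4]>5:
            q=P[l==j];print(s[j],np.median(q,0).round(1),q.min(0).round(1),q.max(0).round(1))
reg=(abs(x-520)<70)&(abs(y+250)<90)
print('tips');comps(reg&(z>225)&(z<262))
print('handletops');comps(reg&(z>166)&(z<185))
# handle tops via triangulation of top-face centroids (initial pics)
for h,(n) in ((172,'top'),):
    P0=cloud('top',np.load('pics/top0_d.npy'))
    m=(abs(P0[...,0]-520)<40)&(abs(P0[...,1]+247)<50)&(P0[...,2]>168)
    k,l,s,c=cv2.connectedComponentsWithStats(m.astype(np.uint8))
    print(c[1:],[plane('top',*c[j],172).round(1) for j in range(1,k)])
E
```

```text
tips
[228 183   8   8  19] [ 515.6 -211.8  259.1] [ 498.7 -215.4  254.4] [ 519.  -204.9  262. ]
[182 205   5   4  10] [ 539.3 -296.7  259.2] [ 534.  -300.9  256. ] [ 542.2 -293.6  260.7]
handletops
[230 223   6   7  28] [ 517.  -223.2  169.7] [ 509.1 -228.1  166.1] [ 524.6 -218.1  171.7]
[204 233   7   7  30] [ 530.2 -272.9  170.4] [ 522.6 -278.2  167.6] [ 537.5 -268.   172.7]
[[440.325      238.55      ]
 [409.82926829 246.14634146]] [array([ 527. , -271.8,  172. ]), array([ 513.7, -222. ,  172. ])]
```

Call:
{"fn": "arm_command", "kwargs": {"rot": [[0, 0, 0.6], [0, 0, 0], [0, 0, 0], [0, 0, 0], [0, 0, 0]], "slide": [[3, 5.7, -10], [0, 0, -20], [0, 0, -20], [0, 0, -20], [0, 0, 0]], "gripper": [85, 85, 85, 85, 85]}}

```text
clock: 2.7
eef_pos: [521.2, -231.0, 166.2]
tool_rot: [-3.135, 0.014, -1.295]
force: [0.4, 0.3, -0.8]
width: 84.9
```

```bash
python3 - <<'E'
from h import *
s=telemetry.read_state();print(s['eef_pos'],s['tool_rot'],s['force'])
n='scene';im,d=get_image(n); im=im[:,:,::-1]; cv2.imwrite(f"pics/{n}2.png",im); np.save(f"pics/{n}2_d.npy",d)
cv2.imwrite('pics/c2.png',cv2.resize(im[150:300,150:300],(600,600),interpolation=2))
E
```

```text
[ 521.23015482 -231.04362148  166.22471502] [-3.13479269  0.01437081 -1.29486558] [ 0.40335086  0.29942515 -0.79645407]
```

View pics/c2.png

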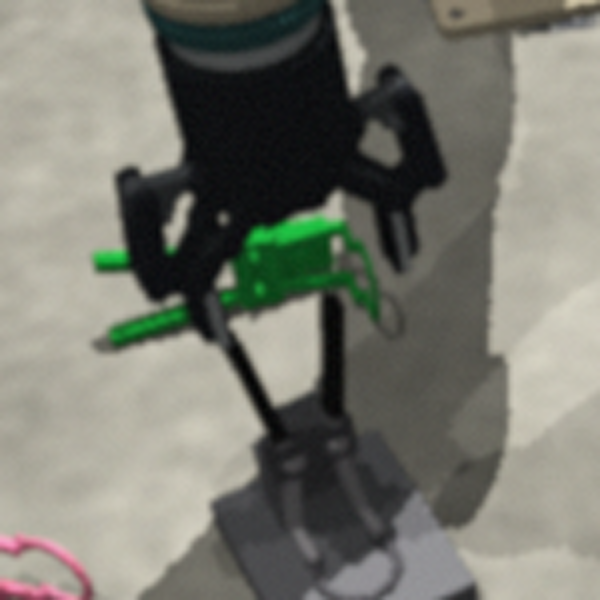

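The arm drifted to y = -231, so the left finger stands over the left handle (crop 225,335). I'll go up a bit and correct.

Call:
{"fn": "arm_command", "kwargs": {"rot": [[0, 0, 0], [0, 0, 0], [0, 0, 0]], "slide": [[0, 0, 20], [0, 0, 0], [0, 0, 0]], "gripper": [85, 85, 85]}}

```text
clock: 3.0
eef_pos: [522.5, -227.4, 189.1]
tool_rot: [-3.133, 0.016, -1.289]
force: [-0.2, -0.0, 0.3]
width: 84.9
```

Call:
{"fn": "arm_command", "kwargs": {"rot": [[0, 0, 0], [0, 0, 0], [0, 0, 0]], "slide": [[0, -10, 0], [0, 0, 0], [0, 0, 0]], "gripper": [85, 85, 85]}}

```text
clock: 3.25
eef_pos: [523.7, -237.1, 190.6]
tool_rot: [-3.13, 0.015, -1.286]
force: [-0.1, 0.9, 0.7]
width: 85.1
```

```bash
cat > need.py <<'E'
import sys
from h import *
x,y,z,yaw=map(float,sys.argv[1:5])
s=telemetry.read_state();p=s['eef_pos']
C=R.from_euler('xyz',s['tool_rot']);T=R.from_euler('xyz',[np.pi,0,np.radians(yaw)])
print('clock',round(s['clock'],2),'slide',(np.array([x,y,z])-p).round(1),'rot',np.degrees((T*C.inv()).as_rotvec()).round(2),'qd',s['qd'].round(3),'F',s['force'].round(1),'w',round(s['width'],1))
E
python3 need.py 521 -247 190 -75.3
```

```text
clock 3.25 slide [-2.7 -9.9 -0.6] rot [-0.99  0.4  -1.63] qd [ 0.019 -0.001  0.013 -0.009  0.012 -0.012  0.007] F [-0.1  0.9  0.7] w 85.1
```

Call:
{"fn": "arm_command", "kwargs": {"rot": [[-1.0, 0.4, -1.6], [0, 0, 0]], "slide": [[-2.7, -9.9, 0], [0, 0, 0]], "gripper": [85, 85]}}

```text
clock: 3.42
eef_pos: [520.5, -248.4, 190.7]
tool_rot: [3.141, -0.002, -1.317]
force: [0.1, 0.0, 0.1]
width: 84.8
```

```bash
python3 need.py 521 -247 190 -75.3
```

```text
clock 3.42 slide [ 0.5  1.4 -0.7] rot [ 0.11 -0.02  0.16] qd [-0.003 -0.004 -0.022  0.004 -0.023  0.016  0.027] F [0.1 0.  0.1] w 84.8
```

Call:
{"fn": "arm_command", "kwargs": {"rot": [[0, 0, 0], [0, 0, 0]], "slide": [[0.5, 1, -14], [0, 0, 0]], "gripper": [85, 85]}}

```text
clock: 3.58
eef_pos: [520.9, -248.3, 176.5]
tool_rot: [3.14, -0.003, -1.319]
force: [-0.6, 1.3, -0.1]
width: 85.0
```

```bash
python3 need.py 521 -247 131 -75.3
```

```text
clock 3.58 slide [  0.1   1.3 -45.5] rot [ 0.18 -0.02  0.26] qd [-0.001 -0.043  0.035 -0.043  0.024  0.031 -0.024] F [-0.6  1.3 -0.1] w 85.0
```

Call:
{"fn": "arm_command", "kwargs": {"rot": [[0.2, 0, 0.2], [0, 0, 0]], "slide": [[0, 1.3, -15], [0, 0, -10]], "gripper": [85, 85]}}

```text
clock: 3.75
eef_pos: [521.8, -248.3, 152.6]
tool_rot: [-3.14, -0.002, -1.316]
force: [-0.2, -0.2, 0.8]
width: 85.4
```

```bash
python3 need.py 521 -247 131 -75.3
```

```text
clock 3.75 slide [ -0.8   1.3 -21.6] rot [0.09 0.13 0.1 ] qd [ 0.08   0.121 -0.109  0.063 -0.129 -0.24   0.1  ] F [-0.2 -0.2  0.8] w 85.4
```

Call:
{"fn": "arm_command", "kwargs": {"rot": [[0, 0, 0], [0, 0, 0], [0, 0, 0]], "slide": [[-0.8, 1.3, -12], [0, 0, -5], [0, 0, 0]], "gripper": [85, 85, 85]}}

```text
clock: 4.0
eef_pos: [520.1, -247.0, 133.6]
tool_rot: [3.141, -0.001, -1.317]
force: [-0.5, 0.4, -0.3]
width: 84.8
```

```bash
python3 need.py 521 -247 131 -75.3;python3 - <<'E'
from h import *
n='scene';im,d=get_image(n); im=im[:,:,::-1]; cv2.imwrite(f"pics/{n}3.png",im); np.save(f"pics/{n}3_d.npy",d)
cv2.imwrite('pics/c3.png',cv2.resize(im[170:320,150:300],(600,600),interpolation=2))
E
```

```text
clock 4.0 slide [ 0.9  0.  -2.6] rot [ 0.06 -0.01  0.16] qd [-0.003  0.002  0.001  0.001  0.001  0.011 -0.002] F [-0.5  0.4 -0.3] w 84.8
```

View pics/c3.png

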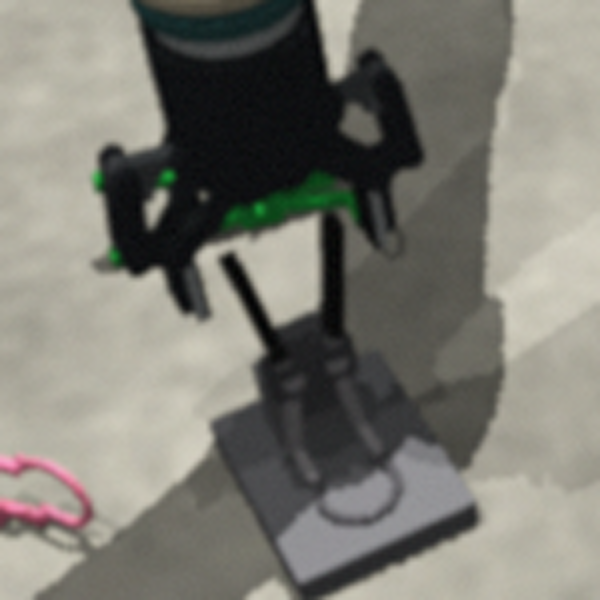

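The fingers stand either side of the handles (right tip at crop (390,250), left tip at (200,315)). Closing now.

Call:
{"fn": "arm_command", "kwargs": {"rot": [[0, 0, 0], [0, 0, 0], [0, 0, 0], [0, 0, 0], [0, 0, 0]], "slide": [[0.5, 0, -2], [0, 0, 0], [0, 0, 0], [0, 0, 0], [0, 0, 0]], "gripper": [70, 55, 40, 25, 25]}}

```text
clock: 4.47
eef_pos: [522.1, -247.6, 136.1]
tool_rot: [-3.138, -0.002, -1.317]
force: [-2.1, 3.1, 2.3]
width: 27.7
```

Call:
{"fn": "arm_command", "kwargs": {"rot": [[0, 0, 0], [0, 0, 0], [0, 0, 0]], "slide": [[0, 0, 0], [0, 0, 0], [0, 0, 0]], "gripper": [10, 10, 10]}}

```text
clock: 4.72
eef_pos: [522.3, -247.2, 136.8]
tool_rot: [-3.137, -0.002, -1.316]
force: [-0.5, 0.4, -3.6]
width: 27.5
```

```bash
python3 need.py 521 -247 131 -75.3
```

```text
clock 4.72 slide [-1.3  0.2 -5.8] rot [0.02 0.28 0.13] qd [-0.001  0.     0.     0.004 -0.002 -0.    -0.001] F [-0.5  0.4 -3.6] w 27.5
```

Width is 27.5 mm where I expected 33, so I'll look before lifting.

```bash
python3 - <<'E'
from h import *
n='scene';im,d=get_image(n); im=im[:,:,::-1]; cv2.imwrite(f"pics/{n}4.png",im); np.save(f"pics/{n}4_d.npy",d)
o=[cv2.resize(im[190:320,160:290],(400,400),interpolation=2)]
n='top';im,d=get_image(n); im=im[:,:,::-1]; cv2.imwrite(f"pics/{n}4.png",im);np.save(f"pics/{n}4_d.npy",d)
o.append(cv2.resize(im[180:280,360:460],(400,400),interpolation=2))
cv2.imwrite('pics/c4.png',np.hstack(o))
E
```

```text
(no output)
```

View pics/c4.png

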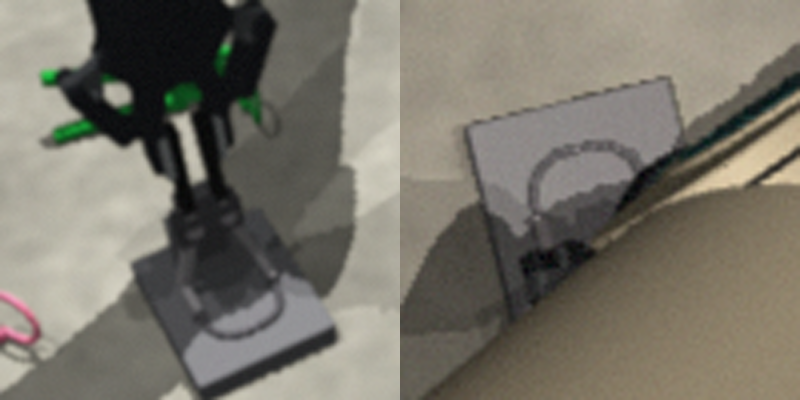

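Handles are parallel in the scene crop at (200,160), and the ring is visibly spread at (235,300). Next is a straight-up lift.

Call:
{"fn": "arm_command", "kwargs": {"rot": [[0, 0, 0], [0, 0, 0]], "slide": [[0, 0, 10], [0, 0, 10]], "gripper": [10, 10]}}

```text
clock: 4.98
eef_pos: [520.6, -246.3, 155.4]
tool_rot: [-3.141, 0.002, -1.317]
force: [0.9, -0.2, -2.6]
width: 27.7
```

```bash
python3 need.py 522.3 -247.2 190 -75.4
```

```text
clock 4.98 slide [ 1.7 -0.9 34.6] rot [-0.09 -0.02  0.04] qd [-0.092 -0.14   0.14  -0.088  0.144  0.251 -0.118] F [ 0.9 -0.2 -2.6] w 27.7
```

Call:
{"fn": "arm_command", "kwargs": {"rot": [[0, 0, 0], [0, 0, 0]], "slide": [[1.5, -1, 12], [0.5, 0, 12]], "gripper": [10, 10]}}

```text
clock: 5.15
eef_pos: [522.0, -247.2, 180.9]
tool_rot: [3.14, 0.002, -1.317]
force: [0.5, 0.6, -2.0]
width: 27.5
```

```bash
python3 need.py 522.3 -247.2 200 -75.4
```

```text
clock 5.15 slide [ 0.3 -0.  19.1] rot [-0.11 -0.1   0.07] qd [-0.107 -0.18   0.161 -0.144  0.177  0.324 -0.155] F [ 0.5  0.6 -2. ] w 27.5
```

Call:
{"fn": "arm_command", "kwargs": {"rot": [[0, 0, 0], [0, 0, 0], [0, 0, 0], [0, 0, 0], [0, 0, 0]], "slide": [[0, 0, 20], [0, 0, 25], [0, 0, 25], [0, 0, 25], [0, 0, 8]], "gripper": [10, 10, 10, 10, 10]}}

```text
clock: 5.57
eef_pos: [520.7, -247.9, 292.8]
tool_rot: [3.14, 0.0, -1.319]
force: [0.7, -0.6, -3.1]
width: 27.4
```

Call:
{"fn": "arm_command", "kwargs": {"rot": [[0, 0, 0]], "slide": [[0, 10, 0]], "gripper": [10]}}

```text
clock: 5.65
eef_pos: [520.9, -240.7, 295.4]
tool_rot: [-3.14, -0.004, -1.322]
force: [0.6, -1.3, -3.5]
width: 27.5
```

```bash
python3 need.py 523 215 290 -75.4;python3 - <<'E'
from h import *
n='scene';im,d=get_image(n); im=im[:,:,::-1]; cv2.imwrite(f"pics/{n}5.png",im); np.save(f"pics/{n}5_d.npy",d)
cv2.imwrite('pics/c5.png',cv2.resize(im[100:300,130:330],(600,600),interpolation=2))
E
```

```text
clock 5.65 slide [  2.1 455.7  -5.4] rot [0.23 0.15 0.37] qd [-0.281 -0.112  0.024  0.145  0.026 -0.058 -0.215] F [ 0.6 -1.3 -3.5] w 27.5
```

View pics/c5.png

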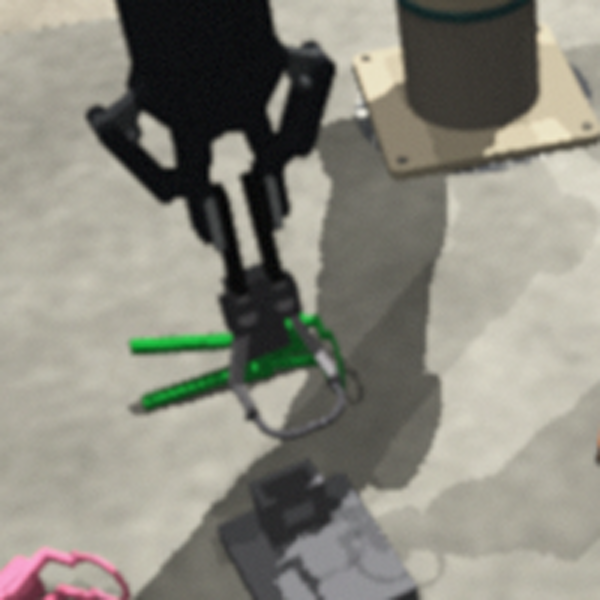

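The pliers are clear of the holster with the ring spread (crop (290,400)). Now the carry in +y.

Call:
{"fn": "arm_command", "kwargs": {"rot": [[0, 0, 0.3], [0, 0, 0], [0, 0, 0], [0, 0, 0], [0, 0, 0]], "slide": [[0, 25, 0], [0, 32, 0], [0, 32, 0], [0, 32, 0], [0, 32, 0]], "gripper": [10, 10, 10, 10, 10]}}

```text
clock: 6.12
eef_pos: [515.3, -81.8, 288.5]
tool_rot: [3.134, 0.0, -1.326]
force: [0.7, 0.3, -2.9]
width: 27.4
```

```bash
python3 need.py 523 215 290 -75.4
```

```text
clock 6.12 slide [  7.7 296.8   1.5] rot [ 0.09 -0.43  0.56] qd [-0.859 -0.09   0.051  0.22   0.024 -0.099 -0.743] F [ 0.7  0.3 -2.9] w 27.4
```

Call:
{"fn": "arm_command", "kwargs": {"rot": [[0.1, -0.4, 0.6], [0, 0, 0], [0, 0, 0.1], [0, 0, 0.1], [0, 0, 0.1]], "slide": [[2, 32, 1], [2, 32, 0], [2, 32, 0], [2, 32, 0], [2, 32, 0]], "gripper": [10, 10, 10, 10, 10]}}

```text
clock: 6.53
eef_pos: [516.9, 91.3, 281.3]
tool_rot: [3.126, 0.007, -1.307]
force: [0.5, -0.8, -3.8]
width: 27.8
```

```bash
python3 need.py 523 215 290 -75.4
```

```text
clock 6.53 slide [  6.1 123.7   8.7] rot [-0.13 -0.96 -0.53] qd [-0.675  0.144 -0.043 -0.17  -0.084  0.083 -0.691] F [ 0.5 -0.8 -3.8] w 27.8
```

Call:
{"fn": "arm_command", "kwargs": {"rot": [[-0.1, -1.0, -0.5], [0, 0, 0], [0, 0, 0], [0, 0, 0], [0, 0, 0]], "slide": [[2, 30, 6], [2, 26, 2], [1, 20, 2], [0, 10, 0], [0, 0, 0]], "gripper": [10, 10, 10, 10, 10]}}

```text
clock: 6.95
eef_pos: [512.8, 195.5, 281.8]
tool_rot: [3.127, 0.006, -1.298]
force: [0.2, 0.1, -4.0]
width: 27.3
```

```bash
python3 need.py 523 215 290 -75.4
```

```text
clock 6.95 slide [10.2 19.5  8.2] rot [-0.08 -0.92 -1.03] qd [-0.013  0.014  0.002  0.029  0.007 -0.008  0.011] F [ 0.2  0.1 -4. ] w 27.3
```

Call:
{"fn": "arm_command", "kwargs": {"rot": [[-0.1, -0.9, -1.0], [0, 0, 0], [0, 0, 0]], "slide": [[9, 16, 6], [0, 0, 0], [0, 0, 0]], "gripper": [10, 10, 10]}}

```text
clock: 7.2
eef_pos: [519.4, 208.9, 284.6]
tool_rot: [3.134, -0.004, -1.317]
force: [-0.5, -1.2, -3.4]
width: 27.5
```

```bash
python3 need.py 523 215 290 -75.4;python3 - <<'E'
from h import *
o=[]
for n,(v,u,a) in dict(scene=(90,380,160),top=(150,90,160)).items():
    im,d=get_image(n); im=im[:,:,::-1]; cv2.imwrite(f"pics/{n}6.png",im); np.save(f"pics/{n}6_d.npy",d)
    o.append(cv2.resize(im[v:v+a,u:u+a],(400,400),interpolation=2))
cv2.imwrite('pics/c6.png',np.hstack(o))
E
```

```text
clock 7.2 slide [3.6 6.1 5.4] rot [ 0.3  -0.35  0.09] qd [-0.01   0.013 -0.019 -0.02  -0.031 -0.017 -0.006] F [-0.5 -1.2 -3.4] w 27.5
```

View pics/c6.png

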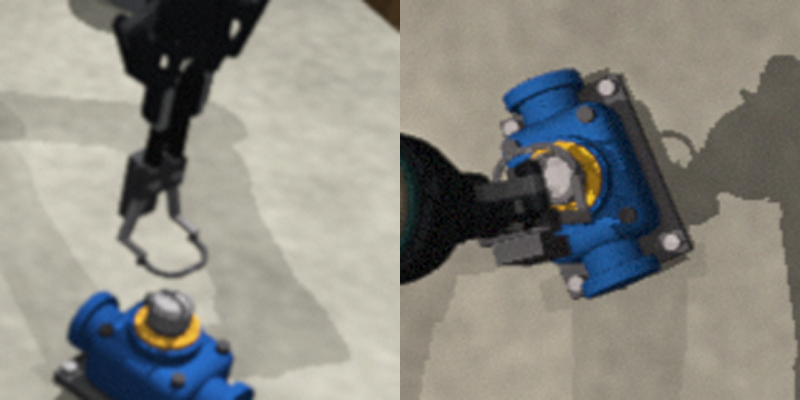

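```bash
cat > ring.py <<'E'
import sys
from h import *
tag=sys.argv[1]; zr=float(sys.argv[2])
s=telemetry.read_state();e=s['eef_pos'];print('tcp',e.round(1))
for n in('scene','top'):
    D=np.load(f'pics/{n}{tag}_d.npy');P=cloud(n,D);im=cv2.imread(f'pics/{n}{tag}.png')
    c,M=cam(n)
    m=(abs(P[...,2]-zr)<14)&(abs(P[...,0]-550)<60)&(abs(P[...,1]-220)<60)
    v,u=np.nonzero(m); print(n,m.sum(),P[m].mean(0).round(1),np.percentile(P[m][:,2],[5,25,50,75,95]).round(1))
    o=im.copy();o[m]=(0,0,255)
    uu,vv=proj(n,[545,220,zr]);uu=int(uu);vv=int(vv)
    cv2.imwrite(f'pics/m{tag}{n}.png',cv2.resize(np.hstack([im[vv-40:vv+40,uu-40:uu+40],o[vv-40:vv+40,uu-40:uu+40]]),(800,400),interpolation=0))
    Q=np.array([plane(n,a,b,zr)[:2] for a,b in zip(u,v)])
    # pliers axes about tcp
    yaw=s['tool_rot'][2]+np.pi/2; ex=np.array([np.cos(yaw),np.sin(yaw)]);ey=np.array([-ex[1],ex[0]])
    X=(Q-e[:2])@ex;Y=(Q-e[:2])@ey
    print('x range',np.percentile(X,[1,50,99]).round(1),X.max().round(1),'y',np.percentile(Y,[1,50,99]).round(1))
    f=X>25
    A=np.c_[2*X[f],2*Y[f],np.ones(f.sum())];sol=np.linalg.lstsq(A,X[f]**2+Y[f]**2,rcond=None)[0]
    r=np.sqrt(sol[2]+sol[0]**2+sol[1]**2); print('circle in pliers axes',sol[:2].round(1),'r',r.round(1),'n',f.sum(),'world',(e[:2]+sol[0]*ex+sol[1]*ey).round(1))
E
python3 ring.py 6 169.3
```

```text
tcp [519.7 209.4 284.9]
scene 230 [544.5 211.8 174.3] [168.2 170.2 173.1 178.5 181.6]
x range [-24.   19.6  53.8] 54.5 y [-30.7  -5.9  38.6]
circle in pliers axes [26.3 -1.3] r 27.3 n 97 world [545.5 214.7]
top 233 [552.  206.6 173.6] [168.1 170.4 172.1 177.6 181. ]
x range [-12.9  36.9  51.7] 52.1 y [-29.7 -20.7  28.4]
circle in pliers axes [23.6  1.5] r 28.0 n 146 world [542.2 216.8]
```

View pics/m6scene.png

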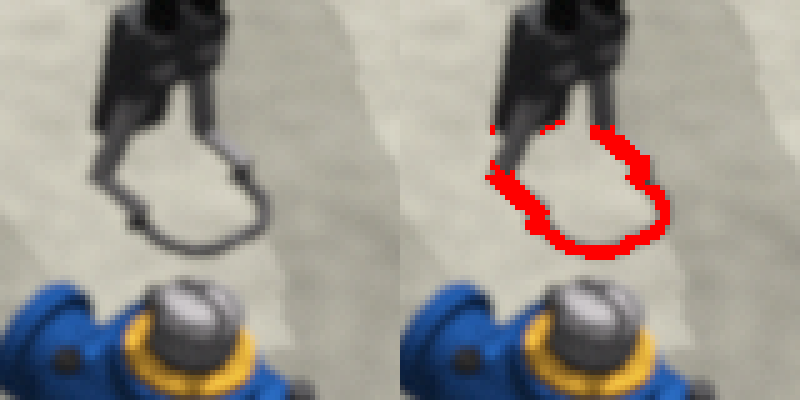

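View pics/m6top.png

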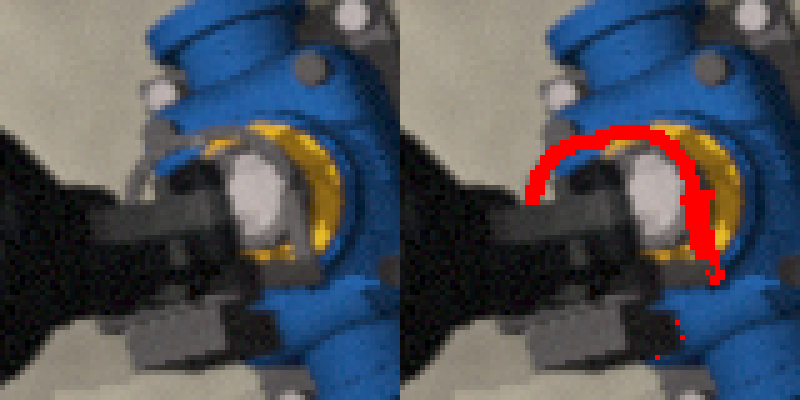

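Masks catch the ring in both views: scene ring around (585,215) in the enlarged mask, top arc at (620,140)-(700,240). As a second estimate I'll fit the released ring in the starting images.

```bash
python3 - <<'E'
from h import *
from scipy.optimize import least_squares
yaw=np.radians(14.6);ex=np.array([np.cos(yaw),np.sin(yaw)]);ey=np.array([-ex[1],ex[0]])
for n in('top','scene'):
    im=cv2.imread(f'pics/{n}0.png');g=cv2.cvtColor(im,cv2.COLOR_BGR2GRAY).astype(np.float32)
    c0=np.array([548.5,-239.7])
    # polar sampling: sub-pixel darkest radius per direction
    for it in range(4):
        pts=[]
        for a in np.radians(np.arange(-100,101,5)):
            d=np.cos(a)*ex+np.sin(a)*ey
            rs=np.arange(14,28,.5); uv=np.array([proj(n,[*(c0+r*d),21.5]) for r in rs],np.float32)
            p=cv2.remap(g,uv[:,0].reshape(1,-1),uv[:,1].reshape(1,-1),1)[0]
            p=cv2.GaussianBlur(p.reshape(1,-1),(5,1),0)[0]
            bg=np.interp(rs,[rs[0],rs[-1]],[p[0],p[-1]]); w=np.clip(bg-p,0,None)
            if w.max()>12:
                k=w.argmax(); s=slice(max(0,k-3),k+4); r=(rs[s]*w[s]).sum()/w[s].sum(); pts.append(c0+r*d)
        pts=np.array(pts);f=least_squares(lambda q:np.hypot(*(pts-q[:2]).T)-q[2],[*c0,20],loss='soft_l1')
        c0=f.x[:2]
    print(n,c0.round(2),'r',f.x[2].round(2),len(pts),'rms',np.sqrt(np.mean(f.fun**2)).round(2))
    h=c0-29*ex; print(' handle mid implied',h.round(1))
E
```

```text
Traceback (most recent call last):
  File "h.py", line 17, in proj
    c,M=cam(n); q=M.T@(np.asarray(p,float)-c['xyz']); return c['cx']-c['fx']*q[0]/q[2], c['cy']+c['fy']*q[1]/q[2]
        ~~~^^^
  File "h.py", line 5, in cam
    c=get_calibration(n); return c,R.from_euler('xyz',c['attitude']).as_matrix()
ValueError: time passes only in moves, steps and waits
```

```bash
python3 - <<'E'
s=open('h.py').read()
s=s.replace("def cam(n):\n    c=get","import functools\n@functools.lru_cache(None)\ndef cam(n):\n    c=get")
open('h.py','w').write(s)
E
cat > fit.py <<'E'
from h import *
from scipy.optimize import least_squares
yaw=np.radians(14.6);ex=np.array([np.cos(yaw),np.sin(yaw)]);ey=np.array([-ex[1],ex[0]])
for n in('top','scene'):
    im=cv2.imread(f'pics/{n}0.png');g=cv2.cvtColor(im,cv2.COLOR_BGR2GRAY).astype(np.float32)
    c0=np.array([548.5,-239.7])
    for it in range(4):
        pts=[]
        for a in np.radians(np.arange(-100,101,5)):
            d=np.cos(a)*ex+np.sin(a)*ey
            rs=np.arange(14,28,.5); uv=np.array([proj(n,[*(c0+r*d),21.5]) for r in rs],np.float32)
            p=cv2.remap(g,uv[:,0].reshape(1,-1),uv[:,1].reshape(1,-1),1)[0]
            p=cv2.GaussianBlur(p.reshape(1,-1),(5,1),0)[0]
            bg=np.interp(rs,[rs[0],rs[-1]],[p[0],p[-1]]); w=np.clip(bg-p,0,None)
            if w.max()>12:
                k=w.argmax(); s=slice(max(0,k-3),k+4); r=(rs[s]*w[s]).sum()/w[s].sum(); pts.append(c0+r*d)
        pts=np.array(pts);f=least_squares(lambda q:np.hypot(*(pts-q[:2]).T)-q[2],[*c0,20],loss='soft_l1')
        c0=f.x[:2]
    print(n,c0.round(2),'r',f.x[2].round(2),len(pts),'rms',np.sqrt(np.mean(f.fun**2)).round(2))
    h=c0-29*ex; print(' handle mid implied',h.round(1))
E
python3 fit.py
```

```text
top [ 558.53 -236.19] r 20.19 41 rms 0.57
 handle mid implied [ 530.5 -243.5]
scene [ 560.52 -237.83] r 20.41 41 rms 0.34
 handle mid implied [ 532.5 -245.1]
```

```bash
python3 - <<'E'
from h import *
e=np.array([519.6,209.2]);yaw=-1.317+np.pi/2;ex=np.array([np.cos(yaw),np.sin(yaw)]);ey=np.array([-ex[1],ex[0]])
n='scene';zr=169.3
uu,vv=[int(q) for q in proj(n,[545,220,zr])]
for k in((139,217),(241,173)):
    u=uu-40+k[0]/5-.5;v=vv-40+k[1]/5-.5
    p=plane(n,u,v,zr+3.5)[:2];print('knob',u,v,p.round(1),((p-e)@ex).round(1),((p-e)@ey).round(1))
# outer/inner extents of arc along directions, both cams: midline
im={}
for n,st in(('scene',(554.5,221.5)),('top',(551.5,222.9))):
    P=cloud(n,np.load(f'pics/{n}6_d.npy'))
    m=(abs(P[...,2]-zr)<14)&(abs(P[...,0]-550)<60)&(abs(P[...,1]-220)<60)
    v,u=np.nonzero(m);Q=np.array([plane(n,a,b,zr)[:2] for a,b in zip(u,v)]);X=(Q-e)@ex;Y=(Q-e)@ey
    for y in range(-30,31,6):
        f=(abs(Y-y)<2)&(X>22); 
        if f.any(): print(n,'y',y,'x',X[f].min().round(1),X[f].max().round(1))
    for x in range(22,50,4):
        for sg in(1,-1):
            f=(abs(X-x)<2)&(Y*sg>8)
            if f.any(): print(n,'x',x,'y',Y[f].min().round(1),Y[f].max().round(1))
    d=np.array(st)-e;print('stub in pliers axes',(d@ex).round(1),(d@ey).round(1))
E
```

```text
knob 436.3 192.9 [547.7 188.6] 22.1 -27.0
knob 456.7 184.1 [534.9 240.6] 22.7 26.5
scene y -30 x 22.9 42.0
scene y -24 x 22.6 48.5
scene y -18 x 43.9 52.7
scene y -12 x 48.1 52.5
scene y -6 x 48.9 54.6
scene y 0 x 47.7 53.2
scene y 6 x 48.5 53.0
scene y 12 x 48.3 52.8
scene y 18 x 45.8 49.2
scene y 24 x 22.7 44.5
scene y 30 x 22.4 34.0
scene x 22 y 22.9 32.4
scene x 22 y -32.0 -22.9
scene x 26 y 22.5 26.3
scene x 26 y -32.3 -25.2
scene x 30 y 23.8 29.4
scene x 30 y -29.1 -23.7
scene x 34 y 23.4 29.0
scene x 34 y -29.4 -24.0
scene x 38 y 23.0 26.9
scene x 38 y -29.7 -22.6
scene x 42 y 20.5 24.3
scene x 42 y -28.3 -19.5
scene x 46 y 14.6 22.2
scene x 46 y -24.9 -14.4
stub in pliers axes 36.9 3.1
top y -30 x 22.1 23.7
top y -24 x 22.1 42.7
top y -18 x 39.8 47.5
top y -12 x 46.6 50.7
top y -6 x 47.8 51.8
top y 0 x 46.5 51.8
top y 6 x 47.3 51.3
top y 12 x 47.2 52.1
top y 18 x 44.0 50.4
top y 24 x 35.4 45.1
top y 30 x 34.6 39.4
top x 22 y -31.2 -20.8
top x 26 y -28.0 -21.1
top x 30 y -27.5 -22.6
top x 34 y 25.8 29.4
top x 34 y -27.0 -22.1
top x 38 y 23.1 29.0
top x 38 y -25.7 -19.6
top x 42 y 18.7 26.3
top x 42 y -23.6 -17.1
top x 46 y 11.1 23.6
top x 46 y -20.8 -9.4
stub in pliers axes 34.3 5.3
```

Per-camera differences of ring to stub agree: about 8.5 mm forward and 3.4 mm sideways in the pliers' axes, which is roughly (+7.4, +5.4) mm in world. I'll move to TCP (527, 214.7) and lower to just above the stub.

```bash
python3 need.py 527 214.7 265 -75.4
```

```text
clock 7.3 slide [  7.3   5.3 -19.9] rot [ 0.22 -0.32  0.1 ] qd [ 0.005 -0.007  0.005 -0.004  0.001  0.005 -0.004] F [ 0.  -0.6 -2.8] w 27.2
```

Call:
{"fn": "arm_command", "kwargs": {"rot": [[0.2, -0.3, 0.1], [0, 0, 0], [0, 0, 0]], "slide": [[7.3, 5.3, -6], [0, 0, -8], [0, 0, 0]], "gripper": [10, 10, 10]}}

```text
clock: 7.55
eef_pos: [527.7, 212.2, 269.5]
tool_rot: [3.142, -0.0, -1.32]
force: [-0.9, 0.8, -3.0]
width: 27.6
```

```bash
python3 need.py 527 214.7 255 -75.4
```

```text
clock 7.55 slide [ -0.7   2.5 -14.5] rot [ 0.01 -0.    0.22] qd [ 0.012 -0.     0.001 -0.029 -0.01  -0.002 -0.001] F [-0.9  0.8 -3. ] w 27.6
```

Call:
{"fn": "arm_command", "kwargs": {"rot": [[0, 0, 0.2], [0, 0, 0], [0, 0, 0]], "slide": [[-0.5, 2.5, -10], [0, 0, 0], [0, 0, 0]], "gripper": [10, 10, 10]}}

```text
clock: 7.8
eef_pos: [527.0, 213.5, 257.4]
tool_rot: [3.14, -0.001, -1.318]
force: [-0.6, 0.4, -2.8]
width: 27.7
```

```bash
python3 need.py 527 214.7 255 -75.4;python3 - <<'E'
from h import *
for n in('scene','top'):
    im,d=get_image(n); im=im[:,:,::-1]; cv2.imwrite(f"pics/{n}7.png",im); np.save(f"pics/{n}7_d.npy",d)
E
python3 ring.py 7 143
```

```text
clock 7.8 slide [-0.   1.2 -2.4] rot [ 0.08 -0.08  0.12] qd [ 0.003  0.023 -0.015  0.026 -0.013 -0.003  0.011] F [-0.6  0.4 -2.8] w 27.7
tcp [526.7 213.8 257.5]
scene 243 [551.2 216.5 147.5] [141.2 143.3 146.7 151.7 155.6]
x range [-28.6  20.9  55.4] 56.3 y [-31.9  -5.5  37.6]
circle in pliers axes [27.8 -1.7] r 27.4 n 106 world [554.  219.1]
top 224 [557.8 209.9 146.9] [141.3 143.5 145.6 150.5 155.1]
x range [-25.5  35.9  51.9] 52.5 y [-30.4 -21.4  27.1]
circle in pliers axes [24.3  1.1] r 27.6 n 135 world [549.9 221. ]
```

View pics/m7scene.png

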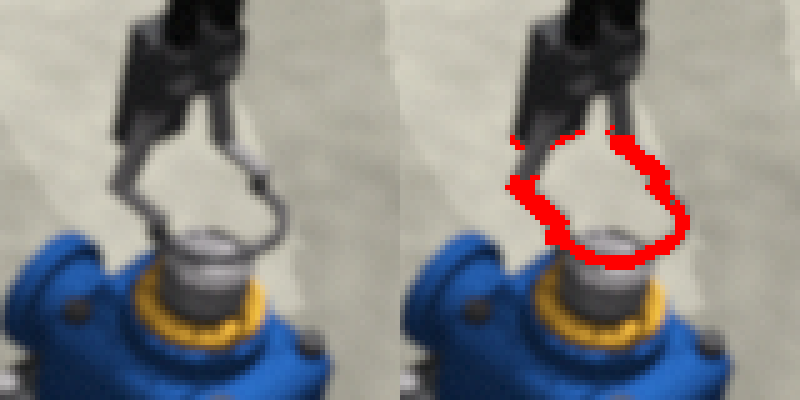

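View pics/m7top.png

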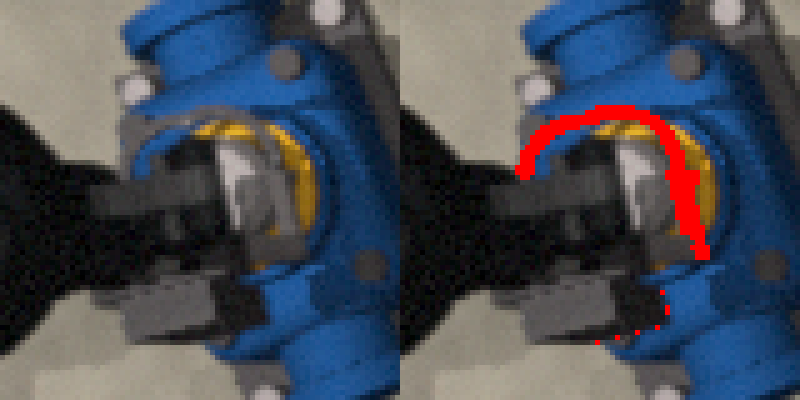

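```bash
cat > ext.py <<'E'
import sys
from h import *
tag=sys.argv[1]; zr=float(sys.argv[2]); ztol=float(sys.argv[3]) if len(sys.argv)>3 else 14
s=telemetry.read_state();e=s['eef_pos'][:2];yaw=s['tool_rot'][2]+np.pi/2;ex=np.array([np.cos(yaw),np.sin(yaw)]);ey=np.array([-ex[1],ex[0]])
for n,st in(('scene',(554.5,221.5)),('top',(551.5,222.9))):
    P=cloud(n,np.load(f'pics/{n}{tag}_d.npy'))
    m=(abs(P[...,2]-zr)<ztol)&(abs(P[...,0]-550)<60)&(abs(P[...,1]-220)<60)
    v,u=np.nonzero(m);Q=np.array([plane(n,a,b,zr)[:2] for a,b in zip(u,v)]);X=(Q-e)@ex;Y=(Q-e)@ey
    fr=[(X[f].min()+X[f].max())/2 for y in(-8,-4,0,4,8) for f in[(abs(Y-y)<2)&(X>40)] if f.any()]
    lm=[[np.round((Y[f].min()+Y[f].max())/2,1) for f in[(abs(X-x)<2)&(Y*sg>8)] if f.any()] for x in(34,38,42) for sg in(1,-1)]
    d=np.array(st)-e
    print(n,'front mid',np.mean(fr).round(1),'sides',lm,'stub',(d@ex).round(1),(d@ey).round(1),'front-stub',(np.mean(fr)-d@ex).round(1))
E
python3 ext.py 6 169.3; python3 ext.py 7 142.2
```

```text
scene front mid 43.1 sides [[np.float64(19.8)], [np.float64(-26.5)], [np.float64(15.8)], [np.float64(-22.3)], [np.float64(11.8)], [np.float64(-17.2)]] stub 28.9 0.5 front-stub 14.2
top front mid 42.1 sides [[np.float64(19.9)], [np.float64(-23.0)], [np.float64(14.7)], [np.float64(-16.9)], [np.float64(12.3)], [np.float64(-13.2)]] stub 26.3 2.6 front-stub 15.8
scene front mid 52.0 sides [[np.float64(25.3)], [np.float64(-26.3)], [np.float64(24.9)], [np.float64(-25.7)], [np.float64(23.7)], [np.float64(-25.1)]] stub 28.9 0.5 front-stub 23.1
top front mid 49.9 sides [[np.float64(26.6)], [np.float64(-24.3)], [np.float64(25.9)], [np.float64(-23.4)], [np.float64(22.4)], [np.float64(-21.5)]] stub 26.3 2.6 front-stub 23.6
```

Ring-to-stub is now within about 0.5 mm fore-aft, and about +1.3 mm sideways remains. I'll correct it and descend gently.

Call:
{"fn": "arm_command", "kwargs": {"rot": [[0.1, -0.1, 0.1], [0, 0, 0]], "slide": [[-0.2, 1.4, -8], [0, 0, -3]], "gripper": [10, 10]}}

```text
clock: 8.07
eef_pos: [527.2, 215.6, 246.7]
tool_rot: [-3.139, 0.001, -1.315]
force: [-0.9, 0.0, -2.4]
width: 27.5
```

```bash
python3 need.py 526.6 215.1 214 -75.4
```

```text
clock 8.07 slide [ -0.6  -0.5 -32.7] rot [-0.11  0.11 -0.03] qd [ 0.022  0.023 -0.019  0.022 -0.031 -0.069  0.026] F [-0.9  0.  -2.4] w 27.5
```

Call:
{"fn": "arm_command", "kwargs": {"rot": [[-0.1, 0.1, 0], [0, 0, 0]], "slide": [[-0.6, -0.5, -5], [0, 0, -3]], "gripper": [10, 10]}}

```text
clock: 8.23
eef_pos: [526.5, 215.2, 238.0]
tool_rot: [-3.141, 0.0, -1.315]
force: [-0.1, -0.0, -3.1]
width: 27.7
```

```bash
python3 need.py 526.6 215.1 214 -75.4
```

```text
clock 8.23 slide [  0.1  -0.1 -24. ] rot [-0.01  0.02 -0.05] qd [ 0.023  0.036 -0.03   0.038 -0.045 -0.089  0.034] F [-0.1 -0.  -3.1] w 27.7
```

Call:
{"fn": "arm_command", "kwargs": {"rot": [[0, 0, 0], [0, 0, 0]], "slide": [[0, 0, -4], [0, 0, -3]], "gripper": [10, 10]}}

```text
clock: 8.4
eef_pos: [526.3, 215.2, 230.1]
tool_rot: [-3.141, 0.0, -1.315]
force: [-0.9, 0.1, -2.8]
width: 27.7
```

```bash
python3 need.py 526.6 215.1 214 -75.4;python3 - <<'E'
from h import *
o=[]
for n,c in(('scene',[550,220,115]),('top',[550,220,115])):
    im,d=get_image(n); im=im[:,:,::-1]; cv2.imwrite(f"pics/{n}8.png",im); np.save(f"pics/{n}8_d.npy",d)
    u,v=[int(q) for q in proj(n,c)];o.append(cv2.resize(im[v-40:v+40,u-40:u+40],(400,400),interpolation=2))
cv2.imwrite('pics/c8.png',np.hstack(o))
E
```

```text
clock 8.4 slide [  0.3  -0.1 -16.1] rot [-0.    0.01 -0.06] qd [ 0.024  0.041 -0.034  0.041 -0.045 -0.082  0.039] F [-0.9  0.1 -2.8] w 27.7
```

View pics/c8.png

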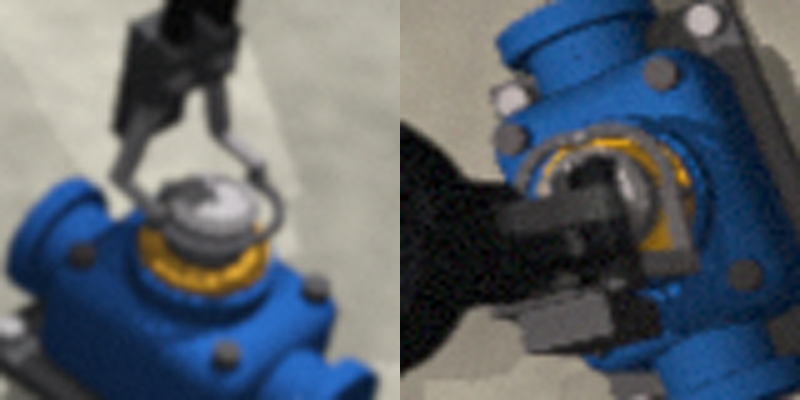

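The ring now encircles the stub (scene crop (215,225)) with no contact force. Continuing down.

Call:
{"fn": "arm_command", "kwargs": {"rot": [[0, 0, 0], [0, 0, 0], [0, 0, 0]], "slide": [[0.2, 0, -4], [0, 0, -3], [0, 0, -2]], "gripper": [10, 10, 10]}}

```text
clock: 8.75
eef_pos: [527.1, 215.2, 220.9]
tool_rot: [-3.14, -0.0, -1.315]
force: [0.3, 0.1, -2.6]
width: 27.2
```

```bash
python3 need.py 526.6 215.1 213.5 -75.4
```

```text
clock 8.75 slide [-0.5 -0.1 -7.4] rot [-0.01  0.07 -0.04] qd [ 0.017  0.029 -0.026  0.032 -0.03  -0.057  0.027] F [ 0.3  0.1 -2.6] w 27.2
```

Call:
{"fn": "arm_command", "kwargs": {"rot": [[0, 0, 0], [0, 0, 0], [0, 0, 0]], "slide": [[-0.5, 0, -3], [0, 0, -2], [0, 0, -1]], "gripper": [10, 10, 10]}}

```text
clock: 9.0
eef_pos: [526.5, 215.1, 214.0]
tool_rot: [-3.141, -0.0, -1.315]
force: [0.2, 0.6, -3.0]
width: 27.4
```

```bash
python3 need.py 526.6 215.1 213.5 -75.4
```

```text
clock 9.0 slide [ 0.1 -0.  -0.5] rot [-0.01  0.06 -0.04] qd [ 0.006  0.016 -0.015  0.017 -0.015 -0.027  0.013] F [ 0.2  0.6 -3. ] w 27.4
```

```bash
python3 - <<'E'
from h import *
o=[]
for n,c in(('scene',[550,220,115]),('top',[550,220,115])):
    im,d=get_image(n); im=im[:,:,::-1]; cv2.imwrite(f"pics/{n}9.png",im); np.save(f"pics/{n}9_d.npy",d)
    u,v=[int(q) for q in proj(n,c)];o.append(cv2.resize(im[v-40:v+40,u-40:u+40],(400,400),interpolation=2))
    print(proj(n,[527,215,98]))
cv2.imwrite('pics/c9.png',np.hstack(o))
E
python3 need.py 526.6 215.1 213.5 -75.4; python3 ext.py 9 98.3 5
```

```text
(np.float64(437.9001048896639), np.float64(210.7282495284834))
(np.float64(158.16600151855985), np.float64(235.02585732512767))
clock 9.1 slide [ 0.2 -0.1 -0.6] rot [-0.01  0.04 -0.05] qd [-0.001 -0.004  0.002 -0.006  0.002  0.003 -0.002] F [ 0.2 -0.4 -2.6] w 27.5
scene front mid 50.2 sides [[np.float64(26.1)], [np.float64(-20.9)], [np.float64(23.9)], [np.float64(-22.0)], [np.float64(19.9)], [np.float64(-19.4)]] stub 28.8 -1.0 front-stub 21.4
top front mid 49.5 sides [[], [np.float64(-20.1)], [np.float64(25.9)], [np.float64(-19.8)], [np.float64(24.4)], [np.float64(-17.0)]] stub 26.2 1.1 front-stub 23.2
```

View pics/c9.png

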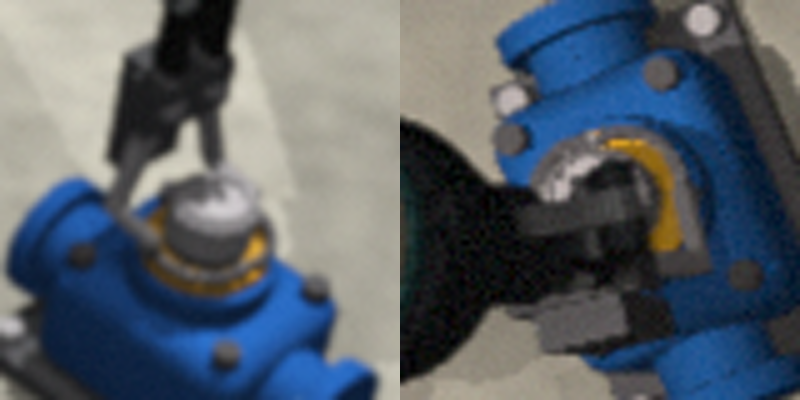

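```bash
python3 - <<'E'
from h import *
e=np.array([526.5,215.1]);yaw=-1.315+np.pi/2;ex=np.array([np.cos(yaw),np.sin(yaw)]);ey=np.array([-ex[1],ex[0]])
for n in('scene','top'):
    P=cloud(n,np.load(f'pics/{n}9_d.npy'));hsv=cv2.cvtColor(cv2.imread(f'pics/{n}9.png'),cv2.COLOR_BGR2HSV)
    X=(P[...,:2]-e)@ex;Y=(P[...,:2]-e)@ey
    m=(X>43)&(X<56)&(abs(Y)<22)&(P[...,2]>85)&(hsv[...,1]<80)
    print(n,m.sum(),np.percentile(P[m][:,2],[10,50,90]).round(1),X[m].mean().round(1))
    m=(X>43)&(X<56)&(abs(Y)<22)&(P[...,2]>85)&(hsv[...,1]>150)&(hsv[...,0]<35)
    print('  washer',m.sum(),np.percentile(P[m][:,2],[10,50,90]).round(1))
s=telemetry.read_state();print(s['eef_pos'],s['force'],s['qd'].round(3),s['clock'])
E
```

```text
scene 154 [ 98.  112.  545.2] 47.1
  washer 16 [93.  94.9 97.6]
top 69 [ 97.6 100.9 107.2] 48.3
  washer 17 [92.4 94.1 95.8]
[526.40702154 215.1594186  214.11644417] [ 0.18457816 -0.36803925 -2.64676669] [-0.001 -0.004  0.002 -0.006  0.002  0.003 -0.002] 9.1
```

Ring top reads about 100.9 mm against the washer at 94 to 95, so the ring centre is about 99. I'll go down one more millimetre and settle.

Call:
{"fn": "arm_command", "kwargs": {"rot": [[0, 0, 0], [0, 0, 0]], "slide": [[0.1, 0, -1], [0, 0, 0]], "gripper": [10, 10]}}

```text
clock: 9.27
eef_pos: [526.7, 215.2, 213.2]
tool_rot: [-3.14, -0.0, -1.315]
force: [-0.6, 0.8, -3.4]
width: 27.4
```

```bash
python3 - <<'E'
from h import *
im,d=get_image('top');im,d=get_image('scene')
s=telemetry.read_state();print(s['eef_pos'],s['tool_rot'],s['force'],s['qd'].round(3),s['clock'],s['width'])
E
```

```text
[526.85852503 215.14297995 213.41192831] [-3.14003743e+00 -1.02600182e-04 -1.31520964e+00] [ 0.75869375 -0.00688236 -2.47263745] [ 0.002 -0.002 -0.002  0.     0.001 -0.001 -0.001] 9.3667 27.55483120501727
```

The arm is still, only the pliers' weight is on the wrist, and the ring centre is at about 98 mm. Handing in.

```bash
python3 -c "
from cell import ctrl
print(ctrl.finish_job())"
```

```text
the job is handed in; nothing more can be done
None
```

I took the steel pliers out of the grey holster with the handles squeezed, slid the spread ring level down over the trap's stub to the groove, and handed in at 9.4 s while still holding them there. No verdict was reported.

**Last checks:**
- **Ring height:** ring centre about 98 mm by arm position (groove mid height is 98 mm). Depth 1 mm higher up read the ring top at about 100.9 mm and the washer at 94–95 mm.
- **Ring centring:** my last clean two-view check, above the stub, put the ring within 0.5 mm fore-aft and 1.3 mm sideways, and I corrected the sideways part. At the groove itself the washer spoiled the ring outline, so I could not measure it again there.
- **Contact and pose:** only about 2.5 N at the wrist, which is roughly the pliers' weight, so no sign of contact with the trap. The arm was still, with the tool within 0.002 rad of vertical.
- **Squeeze:** the pictures showed the handles parallel and the ring spread.

**What disagreed or went wrong:**
- **Finger opening:** it read about 27.5 mm where your text gives 33 mm at full squeeze. I went by the pictures, not the number.
- **Cameras:** the two views differ by 2–4 mm in absolute position, so I aligned the ring to the stub within each view separately.
- **Drift before the grasp:** the arm drifted about 16 mm sideways as it first came down over the handles. I raised it and corrected before gripping, and saw no contact force.

I did not go near the canister, float ball, pipe cap, gland nut or the look-alikes.

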